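# Slide a shaft seal home in its sizing lane

## Task

Check the brown seal's size: first take the stray bearing off the smaller sizing lane and lay it flat on the worktop. Then lay the brown seal flat on the open part of that lane and slide it under the clear hood until it drops fully down into its round pocket. Leave the other things on the worktop where they are.

Things in the scene. Friction and masses are not known exactly. Their poses are not given: they have to be found in the camera images.
- lane_small: the smaller sizing lane (the target): blue plate 210 long (its x) x 82 wide (y) x 18 thick, fixed to the worktop, black guide rails 6 high above the plate along both sides. Origin: centre of the underside; x runs along the lane from the open end (-105) to the hooded end (+105), z up. Clear width between the rails: 61 at x = -100, narrowing to 50 at x = +30 and beyond
- lane_small_pocket (a point): centre of the mouth of the smaller lane's round pocket, 50 diameter, 6 deep, white floor, level with the plate's top face (18 above the worktop); at x = +50, y = 0 of the lane, axes as the lane's. A black end stop stands right behind the pocket
- lane_small_hood: clear plastic hood fixed over the hooded end of the smaller lane, from x = +44 to +105 of the lane, underside 13 and top 17 above the plate. Over half of the pocket is under it, so the seal gets in only by sliding along the plate, pushed from the open side. Origin and axes: the lane's own
- lane_large: the larger sizing lane, not used: built like the smaller one, 210 long (x) x 97 wide (y) x 18 thick, clear width 65, pocket 65 diameter, with a like hood. Origin: centre of the underside
- bearing: steel ball bearing with a brown shield, 42 diameter x 12 high, about 70 g; starts lying on the smaller lane between the rails, before the hood. Origin: centre of the underside, z along its axis
- brown_seal: brown rotary shaft seal, 47 diameter x 7 high, about 25 g, lying flat on the worktop. Origin: centre of the underside, z along its axis. In the pocket it stands 1 above the plate
- black_seal: black shaft seal, 62 diameter x 8 high, bystander; origin: centre of the underside
- blue_seal: dark blue shaft seal, 38 diameter x 7 high, bystander; origin: centre of the underside
- blue_box: small blue carton 50 x 50 x 18, bystander; origin: centre of the underside
- marker: white marker with a black cap upright in a round foot, 40 diameter x 110 high, bystander; origin: centre of the underside
- bottle: red bottle with a white nozzle standing upright, 27 (x) x 37 (y) x 106 high, bystander; origin: centre of the underside
- tape: roll of beige tape lying flat at the right, 100 diameter x 25 high, fixed (also fixed: a red pen along the front edge, nearer than x = 0.37 m, and an assortment case, two bins, a grease tube and a mug up to 101 high along the back, all beyond x = 0.70 m); origin: centre of the underside

How it is judged:
By the outcome, as a careful person would: the job done as asked, in the order asked, and still so for the second after the job is handed in, with the robot touching nothing.
It also fails if it takes over 64 s, if anything falls off the work surface, if the arm or the gripper's body presses on something with over 40 N, if the wrist force passes 120 N, or if a joint passes its speed limit or range.

## Robot

A 7-joint arm with a two-finger parallel gripper is mounted at the origin on a cart in front of the work surface, level with it; the furniture and walls round the work are solid. World frame = base frame: x ahead of the robot, y to its left, z up, the work surface at z = 0. Lengths are in mm, angles in rad, forces in N, time in s.
With the tool pointing down it reaches from about 400 to 875 mm from the base axis. Payload 4.4 kg.
Tool frame: the origin (TCP) lies midway between the tips of the shut fingers; the grasp point (between the pads) lies 19 mm behind it; z points along the fingers, y is the line along which they close (so a half turn about z gives the same grasp; the last joint's range is limited). The gripper opens to 85 mm and grips with 20 to 120 N. Pads are 22 mm wide; open, the fingers measure 114 mm over their backs; the gripper's body (76 mm by 85 mm) begins 54 mm behind the grasp point. The pads swing forward as they close: fully open they stand 13 mm farther back than shut.
Start: joints at [-1.343, 0.628, 0.038, 1.517, -0.027, 0.996, -0.02], TCP at [188.21, 622.169, 231.313] pointing down, gripper open.
Joint ranges: [-3.06, 3.06], [-0.37, 2.12], [-1.25, 1.32], [0.18, 2.47], [-1.1, 4.24], [0.23, 1.98], [-2.94, 2.94]. Speed limits (rad/s): [2.57, 2.57, 3.14, 3.14, 3.14, 3.14, 3.14].

## Interface

Orientations are given as [roll, pitch, yaw] about the fixed x, y, z axes, in that order (R = Rz(yaw) Ry(pitch) Rx(roll)).
In Python, from cell import monitor, cams, ctrl gives the robot as it stands.
- The arm moves only by the tool drive_tool, never from a script. Its argument "motion" is a list of rows, each an object with "fingers": the opening, from 0 (shut) to 1 (fully open); "linear": the shift along the tool's x, y, z in m, a list of three; "twist": the turn about the tool's z in rad. In form: [{"fingers": fingers, "linear": [x, y, z], "twist": twist}, ...]. A call has 1 to 5 rows; each row shifts and turns the commanded pose from where the row before left it, along the tool's axes as they then stand; what a row does not reach is not made up. A row lasts 1/12 s, in which the tool goes at most 41.7 mm and 7.16 degrees, less where a joint would pass 70% of its speed; a pose out of reach is approached as far as the arm can. A call with a gripper value outside its range is refused whole. The fingers move at their own pace and stop on an object; the grip force is fixed at half the most. Time passes only in rows, so rows that do not move let the fingers close. It gives the time, the measured TCP pose, the force, the opening and the grip force at its end, in the units of the state.
- monitor.read_state(): the state, without advancing time (a new reading comes with each control period).
- cams.get_image(name): name is "side" or "top"; returns a dict with "color" (420x560x3 uint8, blue, green, red), "K" (3x3 intrinsics, pixels), "k1" (the pictures are not rectified: a ray, as slopes to the right and down, at radius r is drawn at 1 + k1 r^2 times it, then the intrinsics apply), "R" (3x3) and "t" (3): a world point X has camera coordinates R X + t. Camera axes: x right, y down, z forward; pixel columns grow to the right and rows downward; lengths in mm; the calibration is good to about 2 mm. A picture is of the moment at which its call begins. There is no depth.
- ctrl.finish_job(): hands the job in; it is judged then, once.
The state is a dict: "clock": time; "qpos": joint angles; "qd": joint speeds; "tau": joint torques, N m; "eef_pos": TCP position; "tool_rot": TCP orientation; "force": force on the tool from outside, world axes, zero at the start; "torque": the same for the moment, N m; "width": finger opening in mm; "gripper_force": force on a finger pad.
Only numpy, scipy, OpenCV 4.12 (cv2) and the standard library are available. Lean on these libraries where they do the work, as an engineer would, in place of code of your own. Each camera call takes 0.05 s, during which the arm holds its last target. There are 200 camera calls.

## Working session

There is one attempt and no reset: what is moved stays moved. The work goes in short steps, Python scripts to look and compute and a tool call to move; the robot and the scene stay as the last step left them, time stands still between calls to the robot, and variables do not carry over. Pictures are saved under pics/ and viewed, at most 10 in all, crops included, and the job is handed in when it is done.

Besides the shell and the picture viewer there is one more tool, called as a command line: name --argument value ..., lists and objects as JSON in quotes. drive_tool: Moves the arm, as the interface text tells. Its arguments: {"type":"object","properties":{"motion":{"type":"array"}},"required":["motion"]}

```bash
ls; mkdir -p pics; python3 - <<'E'
from cell import monitor,cams,ctrl
import cv2
for n in("side","top"):
    g=cams.get_image(n);cv2.imwrite(f"pics/{n}0.png",g["color"]);print(n,g["K"],g["k1"],g["R"],g["t"])
s=monitor.read_state();print(s)
E
```

```text
pics
side [[416.88527099   0.         271.81564243]
 [  0.         416.88527099 201.23905696]
 [  0.           0.           1.        ]] 0.005414166942194559 [[-0.97246796 -0.23199731 -0.02198448]
 [-0.1052748   0.52151928 -0.84672006]
 [ 0.20790211 -0.82109372 -0.53158426]] [ 528.51004076   90.66400121 1321.34909755]
top [[521.40644452   0.         274.62184239]
 [  0.         521.40644452 213.59246642]
 [  0.           0.           1.        ]] -0.20127796574273513 [[-0.38964086 -0.92095986 -0.00359652]
 [-0.81815775  0.34793491 -0.45777636]
 [ 0.42284501 -0.17542585 -0.8890601 ]] [ 201.15620898  457.10082185 1594.47567996]
{'clock': 0.1, 'qpos': array([-1.34276982,  0.62925535,  0.03843306,  1.51825397, -0.02699266,
        0.99629467, -0.01997204]), 'qd': array([ 0.00028212, -0.0032529 ,  0.00064174, -0.00419271,  0.00077316,
        0.00143942, -0.00235426]), 'tau': array([ 3.04314446e-03, -5.64536977e+01,  1.23016767e+00, -1.93976927e+01,
        1.11811768e-02,  5.37938104e-03,  2.19998594e-05]), 'eef_pos': array([188.05722898, 621.62566243, 230.48420823]), 'tool_rot': array([-3.13989898e+00,  1.60336946e-05,  2.84780790e+00]), 'force': array([ 0.57129455, -0.71706287,  0.40783564]), 'torque': array([ 0.02672585, -0.01785859,  0.01122792]), 'gripper_force': 0.0, 'width': 85.28185269261358}
```

View pics/side0.png

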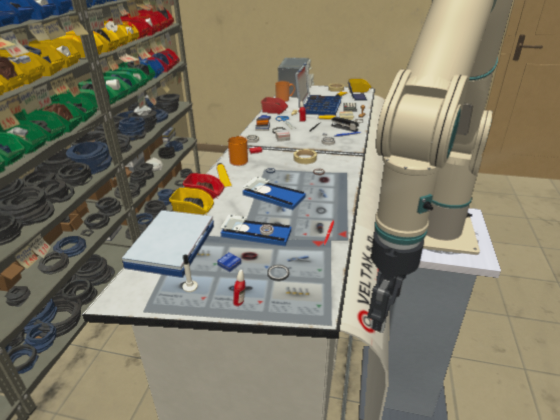

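View pics/top0.png

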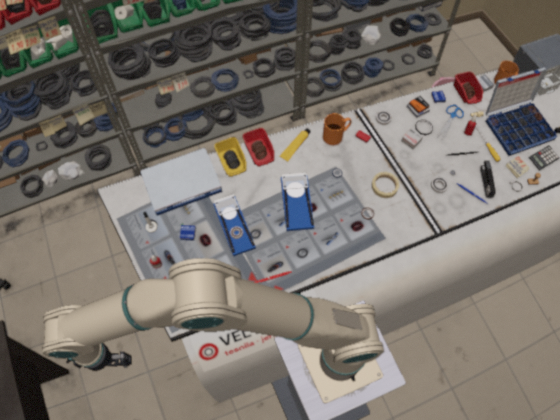

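The side view shows the smaller lane with the bearing near (267,231) and a brown ring near (249,256). The top view shows the lane near (235,225) and the brown ring near (205,240). I'll zoom in on both.

```bash
python3 - <<'E'
import cv2
a=cv2.imread("pics/side0.png")[190:310,180:340];b=cv2.imread("pics/top0.png")[170:290,110:270]
cv2.imwrite("pics/sc.png",cv2.resize(a,(800,600),interpolation=cv2.INTER_CUBIC))
cv2.imwrite("pics/tc.png",cv2.resize(b,(800,600),interpolation=cv2.INTER_CUBIC))
E
```

```text
(no output)
```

View pics/sc.png

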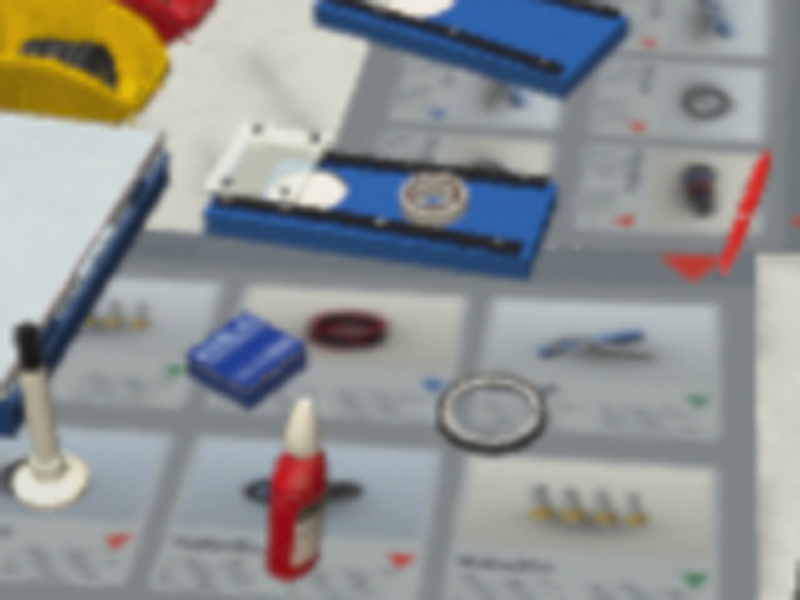

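View pics/tc.png

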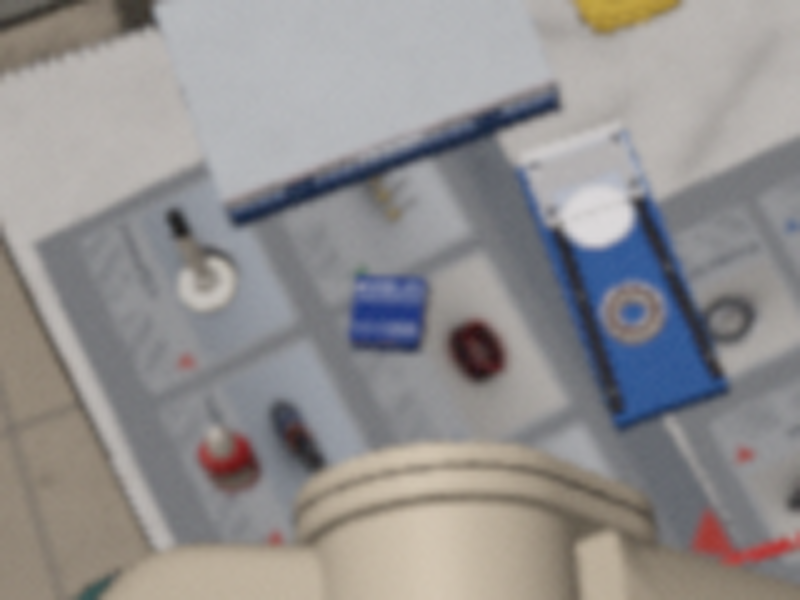

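Side crop: lane with bearing (433,195), pocket (315,190), hood, and a red-brown ring at (348,330) that may be a printed picture. Top crop: bearing (632,312), pocket (595,215), ring (478,350). I need to check the rest of the mat for the real seal.

```bash
python3 - <<'E'
import cv2,numpy as np
a=cv2.imread("pics/side0.png")[150:250,230:360];b=cv2.imread("pics/top0.png")[150:290,235:405]
a=cv2.resize(a,(400,300),interpolation=cv2.INTER_CUBIC)
a=cv2.resize(cv2.imread("pics/side0.png")[155:250,235:365],(800,585),interpolation=cv2.INTER_CUBIC)
cv2.imwrite("pics/sc2.png",a)
cv2.imwrite("pics/tc2.png",cv2.resize(b,(728,600),interpolation=cv2.INTER_CUBIC))
E
```

```text
(no output)
```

View pics/sc2.png

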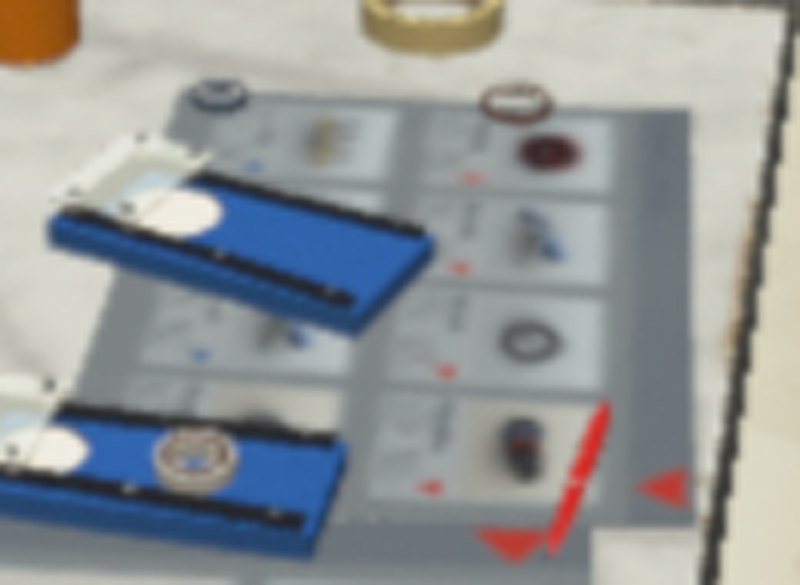

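View pics/tc2.png

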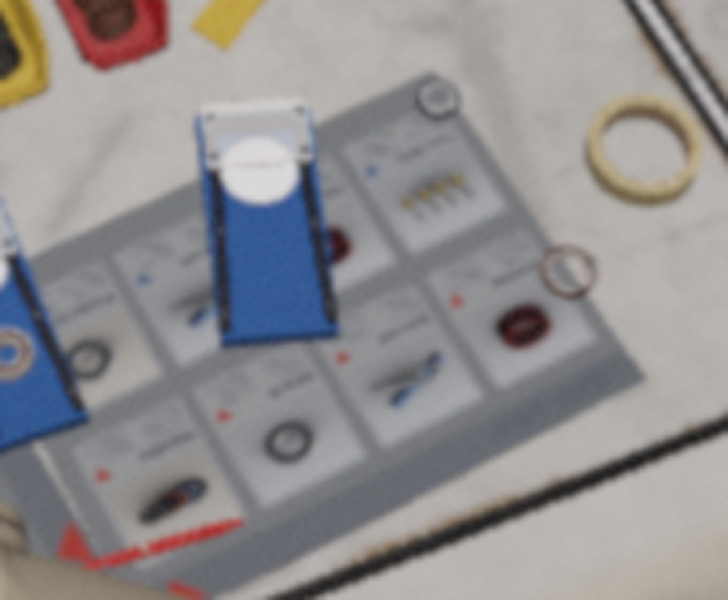

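The real brown seal is the ring at side crop (517,103), which is image (319,172), and top crop (569,271), which is image (368,213). The blue seal is at top crop (438,98), and the printed rings are flat pictures. Next I triangulate and fit the lane.

```bash
cat > h.py <<'E'
import numpy as np,cv2
from scipy.optimize import least_squares,minimize
def proj(g,X):
    c=np.atleast_2d(X)@g["R"].T+g["t"]; s=c[:,:2]/c[:,2:]
    s=s*(1+g["k1"]*(s**2).sum(1,keepdims=True))
    return s*np.diag(g["K"])[:2]+g["K"][:2,2]
def tri(gs,px,x0=(500,0,10)):
    r=least_squares(lambda X:np.concatenate([(proj(g,X)[0]-p) for g,p in zip(gs,px)]),x0)
    return r.x,r.fun
def onplane(g,p,z):
    return least_squares(lambda v:proj(g,[v[0],v[1],z])[0]-p,(500,0)).x
E
cat > m.py <<'E'
from h import *
from cell import cams
gs=[cams.get_image(n) for n in("side","top")]
def T(n,a,b):
    X,f=tri(gs,[np.array(a,float),np.array(b,float)]);print(n,X.round(1),f.round(2))
S=lambda u,v:(180+u/5-.4,190+v/5-.4)
P=lambda u,v:(110+u/5-.4,170+v/5-.4)
T("seal",(318.8,171.5),(367.8,213))
T("bluseal",(235+218/6.154,155+95/6.158),(235+438*.2335,150+98*.2333))
T("bearing",S(433,193),P(632,312))
T("pocket",S(310,190),P(597,215))
T("openR",S(555,185),P(724,378))
T("box",S(247,345),P(390,295))
T("marker foot",S(50,485),P(207,285))
# lane silhouette fit
M=[];B=8
for g,box in zip(gs,[(205,200,300,250),(200,185,265,262)]):
    h=cv2.cvtColor(cv2.GaussianBlur(g["color"],(0,0),.5),cv2.COLOR_BGR2HSV)
    m=((h[...,0]>100)&(h[...,0]<120)&(h[...,1]>150)&(h[...,2]>60)).astype(np.uint8)
    k=np.zeros_like(m);x0,y0,x1,y1=box;k[y0:y1,x0:x1]=m[y0:y1,x0:x1]
    n,l,st,_=cv2.connectedComponentsWithStats(k,connectivity=8)
    ids=[i for i in range(1,n) if st[i,4]>15];k=np.isin(l,ids).astype(np.uint8)
    hu=cv2.convexHull(np.argwhere(k)[:,::-1].astype(np.int32));f=np.zeros(m.shape,np.uint8);cv2.fillPoly(f,[hu],255)
    M.append(f/255.)
def pts(v,xs,zs):
    c,s=np.cos(v[2]),np.sin(v[2])
    return np.array([[v[0]+c*x-s*y,v[1]+s*x+c*y,z] for x in xs for y in(-41,41) for z in zs])
def fill(g,X):
    f=np.zeros((420,560),np.uint8);hu=cv2.convexHull((proj(g,X)).astype(np.float32))
    cv2.fillPoly(f,[np.round(hu*256).astype(np.int32)],255,cv2.LINE_AA,8);return f/255.
def cost(v):
    t=0
    for g,m in zip(gs,M):
        ig=fill(g,pts(v,(35,125),(0,37)));t+=(abs(fill(g,pts(v,(-105,105),(0,18)))-m)*(1-ig)).sum()
    return t
best=None
b,_=tri(gs,[S(433,193),P(632,312)])
p,_=tri(gs,[S(310,190),P(597,215)])
y0=np.arctan2(p[1]-b[1],p[0]-b[0]);v0=[p[0]-50*np.cos(y0),p[1]-50*np.sin(y0),y0]
for sc in(1,2,.5):
    r=minimize(cost,v0,method="Nelder-Mead",options=dict(initial_simplex=np.array(v0)+sc*np.array([[0,0,0],[8,0,0],[0,8,0],[0,0,.08]])))
    print(v0,r.x,r.fun,[m.sum() for m in M])
E
python3 m.py
```

```text
seal [ 426.1 -319.7   -1.7] [-0.05 -0.03  0.01  0.04]
bluseal [ 619.1 -293.7   -3.3] [ 0.07  0.04 -0.02 -0.07]
bearing [527.3 138.1  26.5] [ 0.23  0.13 -0.08 -0.28]
pocket [611.2 132.6  13.5] [-0.11 -0.06  0.04  0.13]
openR [459.5  97.7  15.4] [-0.36 -0.2   0.11  0.43]
box [604.4 286.9  14.8] [-0.87 -0.51  0.37  1.15]
marker foot [676.1 404.2  -1.5] [ 0.08  0.05 -0.04 -0.11]
[np.float64(561.3094154894696), np.float64(135.83848942389125), np.float64(-0.0653683577176933)] [ 5.66231316e+02  1.25219466e+02 -4.13653296e-02] 1242.9723798539023 [np.float64(2221.0), np.float64(632.0)]
[np.float64(561.3094154894696), np.float64(135.83848942389125), np.float64(-0.0653683577176933)] [ 5.65708368e+02  1.23729897e+02 -4.36488270e-02] 1241.4465974625145 [np.float64(2221.0), np.float64(632.0)]
[np.float64(561.3094154894696), np.float64(135.83848942389125), np.float64(-0.0653683577176933)] [ 5.65149909e+02  1.29062019e+02 -2.42072795e-02] 1249.35231064975 [np.float64(2221.0), np.float64(632.0)]
```

```bash
sed -i 's/(205,200,300,250)/(219,212,295,247)/; s/(200,185,265,262)/(210,195,258,258)/; s/>150)&(h\[...,2\]>60/>120)\&(h[...,2]>50/; s/st\[i,4\]>15/st[i,4]>30/' m.py
cat >> m.py <<'E'
v=r.x;out=[]
for g,(x0,y0,x1,y1),m in zip(gs,[(200,190,310,260),(190,180,270,265)],M):
    im=cv2.resize(g["color"][y0:y1,x0:x1],None,fx=5,fy=5,interpolation=cv2.INTER_CUBIC)
    c,s=np.cos(v[2]),np.sin(v[2]);L=lambda x,y,z:[v[0]+c*x-s*y,v[1]+s*x+c*y,z]
    t=np.linspace(0,6.283,60)
    for Q,col in[([L(-105,-41,18),L(-105,41,18),L(105,41,18),L(105,-41,18)],(0,255,255)),([L(-105,-41,0),L(-105,41,0)],(0,255,0)),([L(50+25*np.cos(a),25*np.sin(a),18) for a in t],(0,0,255))]:
        q=((proj(g,Q)-[x0,y0]+.5)*5).round().astype(np.int32);cv2.polylines(im,[q],True,col,1)
    cs,_=cv2.findContours(cv2.resize(m[y0:y1,x0:x1],None,fx=5,fy=5,interpolation=0).astype(np.uint8),0,1);cv2.drawContours(im,cs,-1,(255,0,255),1)
    im=cv2.copyMakeBorder(im,0,430-im.shape[0],0,0,0) ;out.append(im[:, :550] if len(out)==0 else im)
o=np.hstack(out);o=cv2.resize(o,None,fx=800/o.shape[1],fy=800/o.shape[1]);cv2.imwrite("pics/ov.png",o)
E
python3 m.py|tail -3
```

```text
[np.float64(561.3094154894696), np.float64(135.83848942389125), np.float64(-0.0653683577176933)] [ 5.65955961e+02  1.34388194e+02 -2.88427821e-02] 355.0173471741638 [np.float64(1108.0), np.float64(732.0)]
[np.float64(561.3094154894696), np.float64(135.83848942389125), np.float64(-0.0653683577176933)] [5.65936369e+02 1.36412470e+02 9.37615789e-03] 349.837631680123 [np.float64(1108.0), np.float64(732.0)]
[np.float64(561.3094154894696), np.float64(135.83848942389125), np.float64(-0.0653683577176933)] [ 5.65731939e+02  1.34005657e+02 -4.80022573e-02] 337.875048058439 [np.float64(1108.0), np.float64(732.0)]
```

View pics/ov.png

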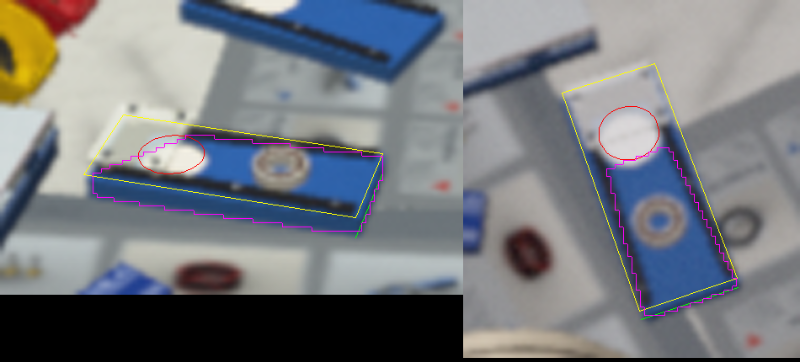

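The overlay fits the lane well: centre about (566,134), yaw about -0.045, with plate-top and open-end edges aligned. The seal is at (426,-320) with z about 0, and the bearing is at (527,137). I'll write a small planner and work out free spots.

```bash
cat > plan.py <<'E'
import sys,json,numpy as np
from cell import monitor
# usage: plan.py x y z yaw fingers [n]
s=monitor.read_state();p=np.array(s["eef_pos"]);yaw=s["tool_rot"][2]
*tg,ty,f=map(float,sys.argv[1:6]);d=np.array(tg)-p;dy=(ty-yaw+np.pi)%(2*np.pi)-np.pi
n=int(sys.argv[6]) if len(sys.argv)>6 else max(int(np.ceil(np.linalg.norm(d)/38)),int(np.ceil(abs(dy)/.12)),1)
c=p.copy();Y=yaw
rows=[]
for i in range(n):
    w=(np.array(tg)-c)/(n-i);t=round(-((ty-Y+np.pi)%(2*np.pi)-np.pi)/(n-i),2)
    ax=np.array([[np.cos(Y),np.sin(Y),0],[np.sin(Y),-np.cos(Y),0],[0,0,-1]])
    l=(ax@w/1000).round(3);c=c+ax.T@l*1000;Y-=t
    rows.append([l.tolist(),t])
print("now",p.round(1),round(yaw,3),"w",round(s["width"],1),"F",s["force"].round(1),"g",round(s["gripper_force"],1),"t",s["clock"]);print(*rows,sep="\n")
E
python3 - <<'E'
from h import *;from cell import cams
gs=[cams.get_image(n) for n in("side","top")]
for n,u,v in[("large open L",222,345),("large open R",337,335)]:
    print(n,onplane(gs[1],(235+u*.2335,150+v*.2333),18))
print("black",onplane(gs[0],(180+492/5,190+412/5),4))
print("penL",onplane(gs[0],(235+605/6.154,155+405/6.158),3),onplane(gs[0],(235+550/6.154,155+545/6.158),3))
E
python3 plan.py 527 137 120 1.526 1
```

```text
large open L [467.54730612 -24.76792017]
large open R [ 439.59166495 -112.97723994]
black [451.8509008  304.50218815]
penL [330.4422464   20.88882232] [343.61520553 147.2822508 ]
now [188.2 622.1 231.2] 2.848 w 85.4 F [-1.5  0.2 -0.1] g 0.0 t 0.4
[[-0.029, -0.023, 0.007], np.float64(0.08)]
[[-0.031, -0.02, 0.007], np.float64(0.08)]
[[-0.032, -0.018, 0.007], np.float64(0.08)]
[[-0.034, -0.015, 0.007], np.float64(0.08)]
[[-0.035, -0.013, 0.007], np.float64(0.08)]
[[-0.036, -0.01, 0.007], np.float64(0.08)]
[[-0.036, -0.007, 0.007], np.float64(0.08)]
[[-0.037, -0.004, 0.007], np.float64(0.08)]
[[-0.037, -0.001, 0.007], np.float64(0.09)]
[[-0.037, 0.002, 0.007], np.float64(0.08)]
[[-0.036, 0.005, 0.007], np.float64(0.09)]
[[-0.036, 0.009, 0.007], np.float64(0.08)]
[[-0.035, 0.011, 0.007], np.float64(0.09)]
[[-0.034, 0.015, 0.007], np.float64(0.08)]
[[-0.033, 0.017, 0.007], np.float64(0.09)]
[[-0.031, 0.02, 0.006], np.float64(0.08)]
```

drive_tool --motion '[{"fingers":1,"linear":[-0.029,-0.023,0.004],"twist":0.08},{"fingers":1,"linear":[-0.031,-0.02,0.004],"twist":0.08},{"fingers":1,"linear":[-0.032,-0.018,0.004],"twist":0.08},{"fingers":1,"linear":[-0.034,-0.015,0.004],"twist":0.08},{"fingers":1,"linear":[-0.035,-0.013,0.004],"twist":0.08}]'

```text
clock: 0.82
eef_pos: [295.3, 469.3, 211.3]
tool_rot: [3.141, -0.0, 2.444]
force: [1.0, 0.5, -0.3]
width: 85.7
gripper_force: 0.0
```

drive_tool --motion '[{"fingers":1,"linear":[-0.036,-0.01,0.005],"twist":0.08},{"fingers":1,"linear":[-0.036,-0.007,0.005],"twist":0.08},{"fingers":1,"linear":[-0.037,-0.004,0.005],"twist":0.08},{"fingers":1,"linear":[-0.037,-0.001,0.005],"twist":0.09},{"fingers":1,"linear":[-0.037,0.002,0.005],"twist":0.08}]'

```text
clock: 1.23
eef_pos: [401.0, 317.0, 186.4]
tool_rot: [3.141, -0.0, 2.034]
force: [1.7, 0.5, 0.0]
width: 85.5
gripper_force: 0.0
```

drive_tool --motion '[{"fingers":0.8,"linear":[-0.036,0.005,0.007],"twist":0.09},{"fingers":0.8,"linear":[-0.036,0.009,0.007],"twist":0.08},{"fingers":0.8,"linear":[-0.035,0.011,0.007],"twist":0.09},{"fingers":0.8,"linear":[-0.034,0.015,0.007],"twist":0.08},{"fingers":0.8,"linear":[-0.033,0.017,0.007],"twist":0.09}]'

```text
clock: 1.65
eef_pos: [506.9, 165.9, 151.2]
tool_rot: [3.141, -0.0, 1.604]
force: [1.0, 0.2, -0.3]
width: 68.2
gripper_force: 0.0
```

```bash
python3 plan.py 527 137 60 1.526 1
```

```text
now [506.9 165.9 151.2] 1.604 w 68.2 F [ 1.   0.2 -0.3] g 0.0 t 1.65
[[-0.01, 0.006, 0.03], np.float64(0.03)]
[[-0.01, 0.007, 0.031], np.float64(0.02)]
[[-0.009, 0.007, 0.03], np.float64(0.03)]
```

drive_tool --motion '[{"fingers":0.8,"linear":[-0.01,0.006,0.03],"twist":0.03},{"fingers":0.8,"linear":[-0.01,0.007,0.031],"twist":0.02},{"fingers":0.8,"linear":[-0.009,0.007,0.03],"twist":0.03},{"fingers":0.8,"linear":[0,0,0.02],"twist":0},{"fingers":0.8,"linear":[0,0,0],"twist":0}]'

```text
clock: 2.07
eef_pos: [523.9, 137.0, 36.7]
tool_rot: [-3.135, 0.002, 1.526]
force: [0.1, -0.3, 1.3]
width: 68.7
gripper_force: 0.0
```

```bash
python3 - <<'E'
from h import *;from cell import cams
import cv2
out=[]
for n,(x0,y0,x1,y1) in(("side",(200,160,320,250)),("top",(180,170,300,260))):
    g=cams.get_image(n);out.append(cv2.resize(g["color"][y0:y1,x0:x1],(480,360),interpolation=cv2.INTER_CUBIC))
    print(proj(g,[[527,137,30]]))
cv2.imwrite("pics/g1.png",cv2.resize(np.hstack(out),(800,300)))
E
```

```text
[[266.55875909 227.23925163]]
[[236.16721005 231.23799696]]
```

View pics/g1.png

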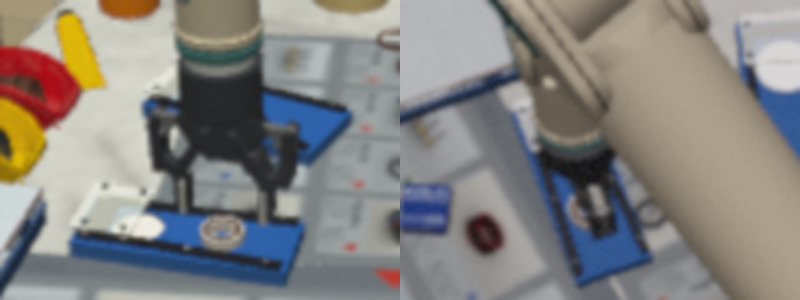

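The side half of the picture shows the fingers straddling the bearing at crop (222,230). I descend and grip.

drive_tool --motion '[{"fingers":0.8,"linear":[0,0.002,0.01],"twist":0},{"fingers":0.8,"linear":[0,0,0.006],"twist":0},{"fingers":0.3,"linear":[0,0,0],"twist":0},{"fingers":0.3,"linear":[0,0,0],"twist":0},{"fingers":0.3,"linear":[0,0,0],"twist":0}]'

```text
clock: 2.58
eef_pos: [528.2, 138.7, 25.3]
tool_rot: [3.141, -0.001, 1.528]
force: [-1.5, -0.5, 3.5]
width: 38.1
gripper_force: 59.7
```

drive_tool --motion '[{"fingers":0.3,"linear":[0,0,0],"twist":0},{"fingers":0.3,"linear":[0,0,0],"twist":0},{"fingers":0.3,"linear":[0,0,0],"twist":0}]'

```text
clock: 2.83
eef_pos: [528.2, 138.7, 25.3]
tool_rot: [3.141, -0.001, 1.528]
force: [-1.3, 0.0, 6.6]
width: 37.7
gripper_force: 59.6
```

Width 37.7 with a slight upward force means only the top chamfer is caught. I reopen, go 5 mm lower and regrip.

drive_tool --motion '[{"fingers":0.65,"linear":[0,0,0],"twist":0},{"fingers":0.65,"linear":[0,0,0],"twist":0},{"fingers":0.65,"linear":[0,0,0.003],"twist":0},{"fingers":0.65,"linear":[0,0,0.003],"twist":0},{"fingers":0.65,"linear":[0,0,0],"twist":0}]'

```text
clock: 3.25
eef_pos: [527.7, 138.3, 17.6]
tool_rot: [-3.141, 0.0, 1.528]
force: [0.3, -1.1, -0.1]
width: 55.6
gripper_force: 0.0
```

drive_tool --motion '[{"fingers":0.3,"linear":[0,0,0],"twist":0},{"fingers":0.3,"linear":[0,0,0],"twist":0},{"fingers":0.3,"linear":[0,0,0],"twist":0},{"fingers":0.3,"linear":[0,0,0],"twist":0}]'

```text
clock: 3.58
eef_pos: [528.1, 138.3, 18.4]
tool_rot: [-3.141, -0.0, 1.528]
force: [-0.5, -0.3, 3.0]
width: 38.9
gripper_force: 60.1
```

drive_tool --motion '[{"fingers":0.3,"linear":[0,0,-0.01],"twist":0},{"fingers":0.3,"linear":[0,0,-0.02],"twist":0},{"fingers":0.3,"linear":[0,0,-0.03],"twist":0},{"fingers":0.3,"linear":[0,0,-0.02],"twist":0},{"fingers":0.3,"linear":[0,0,0],"twist":0}]'

```text
clock: 4.0
eef_pos: [531.0, 138.8, 102.5]
tool_rot: [3.134, -0.002, 1.528]
force: [1.6, -0.4, -0.8]
width: 39.0
gripper_force: 60.5
```

```bash
python3 - <<'E'
from h import *;from cell import cams
import cv2
g=cams.get_image("side");x0,y0,x1,y1=220,165,310,245
cv2.imwrite("pics/g2.png",cv2.resize(g["color"][y0:y1,x0:x1],(540,480),interpolation=cv2.INTER_CUBIC))
E
python3 plan.py 450 34 98 1.526 1
```

```text
now [529.9 138.8 100.7] 1.528 w 39.1 F [ 0.  -0.4 -1. ] g 60.5 t 4.05
[[-0.027, -0.019, 0.001], np.float64(0.0)]
[[-0.027, -0.019, 0.001], np.float64(0.0)]
[[-0.027, -0.019, 0.0], np.float64(0.0)]
[[-0.027, -0.018, 0.001], np.float64(0.0)]
```

View pics/g2.png

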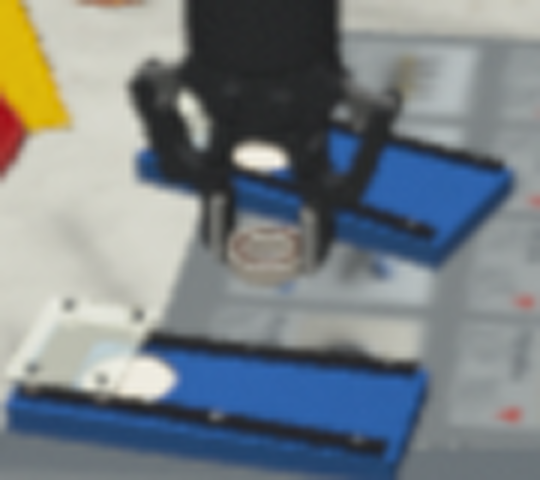

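The picture shows the bearing held level at the fingertips (crop (268,250)), lifted clear of the lane. I carry it to the free spot between the lanes.

drive_tool --motion '[{"fingers":0.3,"linear":[-0.027,-0.019,0.001],"twist":0},{"fingers":0.3,"linear":[-0.027,-0.019,0],"twist":0},{"fingers":0.3,"linear":[-0.027,-0.019,0],"twist":0},{"fingers":0.3,"linear":[-0.027,-0.018,0.02],"twist":0},{"fingers":0.3,"linear":[0,0,0.03],"twist":0}]'

```text
clock: 4.47
eef_pos: [444.7, 28.4, 48.3]
tool_rot: [-3.14, 0.003, 1.521]
force: [0.6, -0.6, -1.0]
width: 39.2
gripper_force: 60.5
```

drive_tool --motion '[{"fingers":0.3,"linear":[0,0,0.03],"twist":0},{"fingers":0.3,"linear":[0,0,0.01],"twist":0},{"fingers":0.3,"linear":[0,0,0],"twist":0}]'

```text
clock: 4.72
eef_pos: [445.4, 35.4, 20.5]
tool_rot: [-3.132, -0.004, 1.527]
force: [-0.6, 1.2, -0.5]
width: 39.1
gripper_force: 60.7
```

```bash
python3 plan.py 450 34 1.5 1.526 1
```

```text
now [445.4  35.4  20.5] 1.527 w 39.1 F [-0.6  1.2 -0.5] g 60.7 t 4.7167
[[-0.001, 0.005, 0.019], np.float64(0.0)]
```

drive_tool --motion '[{"fingers":0.3,"linear":[0,0,0],"twist":0},{"fingers":0.3,"linear":[0,0,0],"twist":0}]'

```text
clock: 4.88
eef_pos: [447.7, 35.6, 22.9]
tool_rot: [-3.138, -0.005, 1.528]
force: [-0.1, 0.6, -0.2]
width: 39.6
gripper_force: 60.7
```

drive_tool --motion '[{"fingers":0.3,"linear":[0,0,0.01],"twist":0},{"fingers":0.3,"linear":[0,0,0.006],"twist":0},{"fingers":0.3,"linear":[0,0,0.002],"twist":0},{"fingers":0.3,"linear":[0,0,0],"twist":0},{"fingers":0.3,"linear":[0,0,0],"twist":0}]'

```text
clock: 5.3
eef_pos: [447.8, 35.9, 5.3]
tool_rot: [-3.139, -0.005, 1.528]
force: [-0.5, -0.2, -0.7]
width: 39.3
gripper_force: 60.7
```

drive_tool --motion '[{"fingers":0.3,"linear":[0,0,0.002],"twist":0},{"fingers":0.3,"linear":[0,0,0.001],"twist":0},{"fingers":0.3,"linear":[0,0,0],"twist":0},{"fingers":0.3,"linear":[0,0,0],"twist":0}]'

```text
clock: 5.63
eef_pos: [447.6, 35.7, 1.9]
tool_rot: [-3.138, -0.005, 1.527]
force: [0.9, 0.3, -0.1]
width: 39.7
gripper_force: 60.7
```

drive_tool --motion '[{"fingers":0.3,"linear":[0,0,0.001],"twist":0},{"fingers":0.3,"linear":[0,0,0.001],"twist":0},{"fingers":0.3,"linear":[0,0,0],"twist":0},{"fingers":0.3,"linear":[0,0,0],"twist":0}]'

```text
clock: 5.97
eef_pos: [447.7, 35.7, 0.4]
tool_rot: [-3.139, -0.006, 1.527]
force: [-1.1, 0.4, 8.2]
width: 39.6
gripper_force: 61.6
```

drive_tool --motion '[{"fingers":0.65,"linear":[0,0,0],"twist":0},{"fingers":0.65,"linear":[0,0,0],"twist":0},{"fingers":0.65,"linear":[0,0,0],"twist":0},{"fingers":0.65,"linear":[0,0,-0.01],"twist":0},{"fingers":0.65,"linear":[0,0,-0.03],"twist":0}]'

```text
clock: 6.38
eef_pos: [445.8, 35.3, 37.9]
tool_rot: [-3.132, -0.005, 1.527]
force: [0.7, -0.7, 0.4]
width: 55.6
gripper_force: 0.0
```

drive_tool --motion '[{"fingers":0.75,"linear":[0,0,-0.03],"twist":0},{"fingers":0.75,"linear":[0,0,-0.03],"twist":0}]'

```text
clock: 6.55
eef_pos: [447.1, 34.9, 100.6]
tool_rot: [-3.136, -0.004, 1.527]
force: [0.6, 1.6, -0.9]
width: 63.9
gripper_force: 0.0
```

```bash
python3 plan.py 426 -320 60 1.526 1
```

```text
now [447.1  34.9 100.6] 1.527 w 63.9 F [ 0.6  1.6 -0.9] g 0.0 t 6.55
[[-0.036, -0.001, 0.004], np.float64(0.0)]
[[-0.036, -0.001, 0.004], np.float64(0.0)]
[[-0.035, -0.0, 0.004], np.float64(0.0)]
[[-0.036, -0.001, 0.004], np.float64(0.0)]
[[-0.035, -0.0, 0.004], np.float64(0.0)]
[[-0.036, -0.001, 0.004], np.float64(0.0)]
[[-0.035, -0.0, 0.004], np.float64(0.0)]
[[-0.036, -0.001, 0.004], np.float64(0.0)]
[[-0.035, -0.0, 0.004], np.float64(0.0)]
[[-0.036, -0.001, 0.005], np.float64(0.0)]
```

drive_tool --motion '[{"fingers":0.75,"linear":[-0.036,-0.001,0.002],"twist":0},{"fingers":0.75,"linear":[-0.036,-0.001,0.002],"twist":0},{"fingers":0.75,"linear":[-0.035,0,0.002],"twist":0},{"fingers":0.75,"linear":[-0.036,-0.001,0.002],"twist":0},{"fingers":0.75,"linear":[-0.035,0,0.002],"twist":0}]'

```text
clock: 6.97
eef_pos: [436.8, -143.8, 88.8]
tool_rot: [-3.138, -0.005, 1.528]
force: [1.0, -0.1, 0.4]
width: 64.1
gripper_force: 0.0
```

drive_tool --motion '[{"fingers":0.75,"linear":[-0.036,-0.001,0.002],"twist":0},{"fingers":0.75,"linear":[-0.035,0,0.002],"twist":0},{"fingers":0.75,"linear":[-0.036,-0.001,0.002],"twist":0},{"fingers":0.75,"linear":[-0.035,0,0.002],"twist":0},{"fingers":0.75,"linear":[-0.036,-0.001,0.002],"twist":0}]'

```text
clock: 7.38
eef_pos: [426.1, -321.5, 77.6]
tool_rot: [-3.138, -0.006, 1.528]
force: [1.3, -0.7, 0.3]
width: 64.1
gripper_force: 0.0
```

drive_tool --motion '[{"fingers":0.75,"linear":[0,0,0],"twist":0}]'

```text
clock: 7.47
eef_pos: [424.6, -329.9, 78.5]
tool_rot: [-3.139, 0.004, 1.519]
force: [0.3, -0.8, -0.3]
width: 64.2
gripper_force: 0.0
```

```bash
python3 plan.py 426 -320 30 1.526 1 3;  python3 - <<'E'
from h import *;from cell import cams
g=cams.get_image("side")
# refine seal: brown (dark reddish) pixels around prediction
im=g["color"].astype(int);y,x=np.mgrid[160:182,305:334]
b,gg,r=[im[160:182,305:334,k] for k in range(3)]
m=(r-b>25)&(r<190)
print(m.sum(),x[m].min(),x[m].max(),y[m].min(),y[m].max())
for row in m: print("".join(".#"[int(v)] for v in row))
print(proj(g,[[426,-320,0],[402.5,-320,0],[449.5,-320,0],[426,-343.5,7],[426,-296.5,0]]))
# bearing
im=g["color"];
print(proj(g,[[448,36,12]]))
h=cv2.cvtColor(im,cv2.COLOR_BGR2GRAY);u,v=proj(g,[[448,36,6]])[0].astype(int)
print(h[v-8:v+9,u-11:u+12])
E
```

```text
now [ 424.6 -329.9   78.5] 1.519 w 64.2 F [ 0.3 -0.8 -0.3] g 0.0 t 7.4667
[[0.003, 0.0, 0.016], np.float64(-0.0)]
[[0.003, 0.0, 0.016], np.float64(-0.0)]
[[0.004, 0.001, 0.017], np.float64(-0.01)]
39 305 321 160 169
###########..................
##########...................
#########....................
######.......................
##...........................
.............................
.............................
.............................
.............................
................#............
.............................
.............................
.............................
.............................
.............................
.............................
.............................
.............................
.............................
.............................
.............................
.............................
[[318.7953088  171.061544  ]
 [324.64682924 171.5910912 ]
 [312.97815949 170.53503395]
 [319.67083276 166.84917328]
 [317.96844888 173.80004444]]
[[297.28780887 216.99949087]]
[[171 180 182 181 175 155 129 126 129 128 130 13
[... 901 characters left out ...]
152 147 141 138 141]
 [187 187 182 173 155 134 141 152 145 133 134 135 131 136 130 134 138 130
  145 150 142 135 138]
 [188 187 184 172 152 130 127 139 154 151 152 141 133 138 146 146 130 124
  141 143 135 129 137]
 [187 188 184 169 151 132 124 129 136 137 138 137 135 136 135 133 129 135
  142 138 130 128 141]
 [185 186 180 164 147 133 127 128 131 134 136 137 138 138 137 137 139 145
  145 139 132 132 146]
 [162 163 157 145 136 131 128 128 129 132 136 140 143 145 143 144 146 150
  146 136 127 131 149]
 [ 77  83  84  95 117 126 127 128 128 133 142 151 156 154 152 150 153 154
  149 137 124 130 146]
 [ 43  42  47  75 103 117 126 128 129 135 147 156 159 159 158 158 157 158
  153 139 128 134 147]]
```

```bash
python3 - <<'E'
from h import *;from cell import cams
gs=[cams.get_image(n) for n in("side","top")]
p=[(318.8,171.5),(367.8,213)]
print(least_squares(lambda v:np.concatenate([proj(g,[*v,3.5])[0]-q for g,q in zip(gs,p)]),(426,-320)))
a=cv2.imread("pics/top0.png")[200:226,354:382].astype(int)
m=(a[...,2]-a[...,0]);print(m)
E
python3 plan.py 426 -320 25 1.526 1 3
```

```text
message: `gtol` termination condition is satisfied.
     success: True
      status: 1
         fun: [ 2.513e-01 -7.742e-01 -3.852e-01  2.169e-02]
           x: [ 4.246e+02 -3.165e+02]
        cost: 0.4056844973037063
         jac: [[-2.491e-01 -3.476e-02]
               [-2.249e-02  1.154e-01]
               [-1.303e-01 -2.490e-01]
               [-2.319e-01  9.861e-02]]
        grad: [ 5.620e-09 -4.512e-09]
  optimality: 5.620266713829425e-09
 active_mask: [ 0.000e+00  0.000e+00]
        nfev: 4
        njev: 4
[[-5 -4 -4 -5 -2  0  4  7  7  7  7  7  8  7  7  7  6  7  7  7  7  7  7  7
   7  6  7  7]
 [-4 -5 -4 -5 -5 -2  3  7  8  7  7  7  7  8  7  8  7  8  8  8  8  7  6  8
   8  7  7  7]
 [-5 -4 -5 -6 -4 -4  0  5  8  8  7  8  7  7  6  7  7  9  8  9  9  9  8  8
   7  6  7  7]
 [-5 -6 -5 -5 -4 -5 -2  0  5  7  7  8  8  6  8  7  8  9  9 10  8  8  7  8
   7  7  6  7]
 [-4 -6 -3 -5 -3 -6 -5 -2  2  6  7  7  8  8  8  8  8  9  9 10  9  8  8  7
   7  7  8  7]
 [-5 -3 -4 -4 -3 -4 -4 -3  0  4  6  7  7  7  7  7  8  7  9  7  8  7  7  6
   7  7  6  8]
 [-4 -4 -3 -4 -4 -3 -5 -4 -3  2  6  7  9  9  9 
[... 1218 characters left out ...]
  1 -4 -5 -5 -4 -3 -4 -2 -3 -3 -4 -5 -2  3  5  7  6  7
   7  7  7  6]
 [-1  5  7  9  9 11  7  2 -1 -3 -4 -5 -3 -3 -4 -5 -4 -6 -4 -1  4  7  8  7
   8  7  7  7]
 [ 6 12 15 19 19 16 13  8 -1 -2 -3 -5 -4 -5 -4 -4 -5 -5 -5 -4  2  5  5  7
   8  6  7  7]
 [15 21 20 21 18 19 21 16  6  0 -2 -4 -4 -5 -5 -4 -3 -4 -3 -6 -3  2  5  7
   8  7  8  7]
 [16 19 13 18 19 25 31 30 21 10  1 -3 -3 -4 -4 -5 -3 -5 -6 -3 -4 -1  4  7
   7  7  7  7]
 [14 17 20 20 21 24 22 28 28 17  6 -1 -4 -4 -5 -4 -5 -5 -5 -4 -5 -2  3  6
   8  7  7  7]]
now [ 425.9 -319.7   77.5] 1.527 w 64.1 F [0.4 0.8 1. ] g 0.0 t 7.6167
[[-0.0, 0.0, 0.018], np.float64(0.0)]
[[-0.0, 0.0, 0.017], np.float64(0.0)]
[[-0.0, 0.0, 0.018], np.float64(0.0)]
```

drive_tool --motion '[{"fingers":0.75,"linear":[0.002,-0.001,0.018],"twist":0},{"fingers":0.75,"linear":[0,0,0.018],"twist":0},{"fingers":0.75,"linear":[0,0,0.016],"twist":0},{"fingers":0.75,"linear":[0,0,0.01],"twist":0},{"fingers":0.75,"linear":[0,0,0.005],"twist":0}]'

```text
clock: 8.03
eef_pos: [425.2, -315.5, 9.7]
tool_rot: [-3.136, -0.008, 1.53]
force: [-0.2, -0.0, 0.1]
width: 64.0
gripper_force: 0.0
```

drive_tool --motion '[{"fingers":0.7,"linear":[0,0,0.003],"twist":0},{"fingers":0.7,"linear":[0,0,0],"twist":0},{"fingers":0.7,"linear":[0,0,0],"twist":0}]'

```text
clock: 8.28
eef_pos: [425.7, -317.7, 8.5]
tool_rot: [-3.138, -0.005, 1.528]
force: [0.6, -0.3, 0.2]
width: 59.7
gripper_force: 0.0
```

drive_tool --motion '[{"fingers":0.7,"linear":[0,0,0.003],"twist":0},{"fingers":0.7,"linear":[0,0,0.003],"twist":0},{"fingers":0.7,"linear":[0,0,0.001],"twist":0},{"fingers":0.7,"linear":[0,0,0],"twist":0},{"fingers":0.7,"linear":[0,0,0],"twist":0}]'

```text
clock: 8.7
eef_pos: [425.3, -317.7, 1.0]
tool_rot: [-3.138, -0.005, 1.528]
force: [0.0, -0.1, 0.0]
width: 59.6
gripper_force: 0.0
```

drive_tool --motion '[{"fingers":0.35,"linear":[0,0,0],"twist":0},{"fingers":0.35,"linear":[0,0,0],"twist":0},{"fingers":0.35,"linear":[0,0,0],"twist":0},{"fingers":0.35,"linear":[0,0,0],"twist":0}]'

```text
clock: 9.03
eef_pos: [425.3, -317.8, 1.8]
tool_rot: [-3.139, -0.005, 1.528]
force: [-0.5, 0.5, 7.6]
width: 43.4
gripper_force: 59.8
```

drive_tool --motion '[{"fingers":0.35,"linear":[0,0,-0.005],"twist":0},{"fingers":0.35,"linear":[0,0,-0.015],"twist":0},{"fingers":0.35,"linear":[0,0,-0.03],"twist":0},{"fingers":0.35,"linear":[0,0,-0.03],"twist":0},{"fingers":0.35,"linear":[0,0,-0.02],"twist":0}]'

```text
clock: 9.45
eef_pos: [425.9, -318.9, 103.3]
tool_rot: [-3.139, -0.004, 1.527]
force: [0.6, -0.5, -0.5]
width: 43.1
gripper_force: 60.9
```

```bash
python3 plan.py 503 136 95 1.526 1
```

```text
now [ 425.9 -318.9  103.3] 1.527 w 43.1 F [ 0.6 -0.5 -0.5] g 60.9 t 9.45
[[0.035, 0.004, 0.001], np.float64(0.0)]
[[0.035, 0.004, 0.001], np.float64(0.0)]
[[0.035, 0.004, 0.001], np.float64(0.0)]
[[0.035, 0.005, 0.001], np.float64(0.0)]
[[0.035, 0.004, 0.0], np.float64(0.0)]
[[0.035, 0.005, 0.001], np.float64(0.0)]
[[0.035, 0.004, 0.0], np.float64(0.0)]
[[0.035, 0.005, 0.001], np.float64(0.0)]
[[0.036, 0.004, 0.0], np.float64(0.0)]
[[0.035, 0.005, 0.001], np.float64(0.0)]
[[0.036, 0.004, 0.0], np.float64(0.0)]
[[0.035, 0.005, 0.001], np.float64(0.0)]
[[0.036, 0.004, 0.0], np.float64(0.0)]
```

drive_tool --motion '[{"fingers":0.35,"linear":[0.035,0.004,0],"twist":0},{"fingers":0.35,"linear":[0.035,0.004,0],"twist":0},{"fingers":0.35,"linear":[0.035,0.004,0],"twist":0},{"fingers":0.35,"linear":[0.035,0.005,0],"twist":0},{"fingers":0.35,"linear":[0.035,0.004,0],"twist":0}]'

```text
clock: 9.87
eef_pos: [454.4, -142.7, 102.2]
tool_rot: [-3.139, -0.005, 1.527]
force: [1.0, -0.2, 0.7]
width: 43.0
gripper_force: 60.9
```

drive_tool --motion '[{"fingers":0.35,"linear":[0.035,0.005,0],"twist":0},{"fingers":0.35,"linear":[0.035,0.004,0],"twist":0},{"fingers":0.35,"linear":[0.035,0.005,0],"twist":0},{"fingers":0.35,"linear":[0.036,0.004,0],"twist":0},{"fingers":0.35,"linear":[0.035,0.005,0],"twist":0}]'

```text
clock: 10.28
eef_pos: [484.6, 32.6, 103.0]
tool_rot: [-3.138, -0.006, 1.528]
force: [-0.3, -0.2, -0.3]
width: 43.0
gripper_force: 60.9
```

drive_tool --motion '[{"fingers":0.35,"linear":[0.036,0.004,0],"twist":0},{"fingers":0.35,"linear":[0.035,0.005,0],"twist":0},{"fingers":0.35,"linear":[0.036,0.004,0.01],"twist":0},{"fingers":0.35,"linear":[0,0,0.01],"twist":0},{"fingers":0.35,"linear":[0,0,0.01],"twist":0}]'

```text
clock: 10.7
eef_pos: [502.2, 140.2, 72.6]
tool_rot: [-3.138, -0.006, 1.534]
force: [0.3, -1.0, -0.3]
width: 42.9
gripper_force: 60.9
```

drive_tool --motion '[{"fingers":0.35,"linear":[0,0,0],"twist":0},{"fingers":0.35,"linear":[0,0,0],"twist":0}]'

```text
clock: 10.87
eef_pos: [501.7, 135.2, 73.0]
tool_rot: [-3.137, -0.004, 1.525]
force: [-0.3, -0.2, 0.0]
width: 42.8
gripper_force: 60.9
```

```bash
python3 plan.py 504 137.3 40 1.526 1; python3 - <<'E'
from h import *;from cell import cams
s=cams.get_image("side");cv2.imwrite("pics/s5.png",s["color"])
a=s["color"].astype(int)
# find brown pixels near held seal
from cell import monitor
e=monitor.read_state()["eef_pos"]
c=proj(s,[[e[0],e[1],e[2]+2]])[0];u,v=c.astype(int);print("expect",c)
b=a[v-9:v+10,u-13:u+14];print(b[...,2]-b[...,0])
E
```

```text
now [501.7 135.2  73. ] 1.525 w 42.8 F [-0.3 -0.2  0. ] g 60.9 t 10.8667
[[0.002, 0.002, 0.033], np.float64(-0.0)]
expect [274.16576908 215.7567296 ]
[[ -7  -4  -2   1   3   2   0  -3  -7  -8  -7  -8  -8  -8  -8  -8  -8 -15
  -25 -18  -6  -2  -2  -1  -2  -3  -4]
 [ -7  -6  -3   3   4   4   1  -3  -6  -6  -6  -7  -7  -6  -7  -5  -6  -6
   -7  -5  -1  -3  -2  -1  -3  -8 -14]
 [ -8  -7  -4   2   3   2  -1  -3  -6  -6  -6  -6  -6  -6  -6  -5  -6  -5
   -5  -3   1   0  -2  -2  -5 -12 -17]
 [ -8  -7  -4   2   3   2   1  -2  -5  -6  -7  -6  -7  -6  -7  -5  -5  -5
   -5  -1   4   2  -1  -2  -5 -12 -11]
 [ -6  -5  -3   2   4   3   0  -3  -6  -7  -6  -5  -6  -7  -5  -5  -5  -5
   -4   0   3   1  -1  -2  -4 -10 -10]
 [ -7  -6  -3   1   4   4  -1  -4  -7  -7  -6  -4  -1  -1  -2  -2  -3  -4
   -5  -3   3   2   0  -2  -3  -8  -9]
 [ -6  -6  -5   2   4   3   0  -3  -3  -1   2   9  14  16  12   7   5   4
   -1  -1   3   2  -1  -1  -4  -8  -9]
 [ -6  -6  -4   0   4   3   2   8  16  20  23  27  24  21  21  21  25  22
   15   7   4   2   0  -2  -4  -8  -9]
 [ -7  -7  -5  -1   3   3   7  18  24  19  19 
[... 497 characters left out ...]
   4   3   1   1   0]
 [ -7  -7  -7  -7  -8  -4  10  26  24  16  10  10  11  11  13  12  12  17
   26  22  10   9   8   8   9   8   7]
 [ -7  -7  -7  -9  -9  -7   1  11  22  24  23  22  22  22  24  28  28  29
   24  14  10   9  10  10  10  10   9]
 [ -7  -6  -6  -9  -8  -8  -4   3   9  16  22  27  30  30  30  27  24  16
   11   7   7   9  10  10  10   9   9]
 [ -4  -4  -5  -7  -6  -4  -5  -2   3   9  13  18  18  20  18  13  10   3
   -1   0   3   6   9  10  10   8   9]
 [ -6  -6  -6  -3  -3  -3  -3  -1   1   4   3   4   3   2   0  -2  -1  -2
   -2  -2  -1   2   7  11  10  10  10]
 [-50 -51 -39 -27 -21 -21 -15 -11  -8  -7  -6  -4  -2  -2  -2  -2  -2  -2
   -1  -1  -1   0   4  11   9   8   8]]
```

The seal is held level and about 2 mm to +y of the TCP. I lower it onto the lane.

drive_tool --motion '[{"fingers":0.35,"linear":[0,0,0.015],"twist":0},{"fingers":0.35,"linear":[0,0,0.015],"twist":0},{"fingers":0.35,"linear":[0,0,0.01],"twist":0},{"fingers":0.35,"linear":[0,0,0.005],"twist":0},{"fingers":0.35,"linear":[0,0,0],"twist":0}]'

```text
clock: 11.33
eef_pos: [501.7, 136.3, 27.7]
tool_rot: [-3.137, -0.005, 1.526]
force: [-0.2, 0.2, -0.1]
width: 42.7
gripper_force: 60.9
```

drive_tool --motion '[{"fingers":0.35,"linear":[0,0,0],"twist":0}]'

```text
clock: 11.42
eef_pos: [502.3, 136.7, 28.5]
tool_rot: [-3.138, -0.005, 1.526]
force: [0.4, -0.0, -1.0]
width: 43.1
gripper_force: 60.9
```

drive_tool --motion '[{"fingers":0.35,"linear":[-0.001,0,0.004],"twist":0},{"fingers":0.35,"linear":[0,0,0.003],"twist":0},{"fingers":0.35,"linear":[0,0,0.001],"twist":0},{"fingers":0.35,"linear":[0,0,0],"twist":0},{"fingers":0.35,"linear":[0,0,0],"twist":0}]'

```text
clock: 11.83
eef_pos: [502.0, 136.4, 20.2]
tool_rot: [-3.138, -0.005, 1.528]
force: [0.1, 1.3, 0.6]
width: 43.0
gripper_force: 60.9
```

drive_tool --motion '[{"fingers":0.35,"linear":[0,0,0.001],"twist":0},{"fingers":0.35,"linear":[0,0,0],"twist":0},{"fingers":0.35,"linear":[0,0,0],"twist":0}]'

```text
clock: 12.08
eef_pos: [502.1, 136.4, 19.9]
tool_rot: [-3.138, -0.006, 1.528]
force: [-1.2, -0.2, 5.9]
width: 43.0
gripper_force: 61.9
```

Contact on the plate at TCP 19.9. I release and lift.

drive_tool --motion '[{"fingers":0.65,"linear":[0,0,0],"twist":0},{"fingers":0.65,"linear":[0,0,0],"twist":0},{"fingers":0.65,"linear":[0,0,0],"twist":0},{"fingers":0.65,"linear":[0,0,-0.01],"twist":0},{"fingers":0.65,"linear":[0,0,-0.02],"twist":0}]'

```text
clock: 12.5
eef_pos: [500.6, 135.9, 48.3]
tool_rot: [-3.134, -0.004, 1.527]
force: [0.8, -0.0, 0.2]
width: 55.7
gripper_force: 0.0
```

drive_tool --motion '[{"fingers":0.65,"linear":[0,0,-0.025],"twist":0},{"fingers":0.3,"linear":[0,-0.02,0],"twist":-0.12},{"fingers":0,"linear":[0,-0.02,0],"twist":-0.12},{"fingers":0,"linear":[0,-0.01,0],"twist":-0.12},{"fingers":0,"linear":[0,0,0],"twist":-0.12}]'

```text
clock: 12.92
eef_pos: [449.4, 133.2, 75.0]
tool_rot: [-3.138, -0.008, 2.014]
force: [0.2, -0.6, 0.3]
width: 7.0
gripper_force: 0.0
```

drive_tool --motion '[{"fingers":0,"linear":[0,0,0],"twist":-0.12},{"fingers":0,"linear":[0,0,0],"twist":-0.12},{"fingers":0,"linear":[0,0,0],"twist":-0.12},{"fingers":0,"linear":[0,0,0],"twist":-0.12},{"fingers":0,"linear":[0,0,0],"twist":-0.12}]'

```text
clock: 13.33
eef_pos: [452.6, 133.2, 74.9]
tool_rot: [3.139, -0.005, 2.613]
force: [-0.6, -0.5, -0.2]
width: -0.0
gripper_force: 0.0
```

drive_tool --motion '[{"fingers":0,"linear":[0,0,0],"twist":-0.12},{"fingers":0,"linear":[0,0,0],"twist":-0.12},{"fingers":0,"linear":[0,0,0],"twist":-0.12},{"fingers":0,"linear":[0,0,0],"twist":-0.12}]'

```text
clock: 13.67
eef_pos: [452.7, 133.1, 74.9]
tool_rot: [3.137, -0.003, 3.093]
force: [0.2, 0.1, -0.1]
width: -0.1
gripper_force: 0.0
```

```bash
python3 plan.py 453 139 40 3.097 0;  python3 - <<'E'
from h import *;from cell import cams
g=[cams.get_image(n) for n in("side","top")]
for n,q,r in zip("st",g,(11,10)):
    a=q["color"].astype(int);c=proj(q,[[502,138,21.5]])[0];u,v=c.astype(int);print(n,c)
    b=a[v-r:v+r,u-14:u+15]
    for row in b[...,2]-b[...,0]: print(" ".join("%3d"%k if k>-40 else "  ." for k in row))
E
```

```text
now [452.7 133.1  74.9] 3.093 w -0.1 F [ 0.2  0.1 -0.1] g 0.0 t 13.6667
[[-0.0, 0.006, 0.035], np.float64(-0.0)]
s [274.32887012 230.58617711]
 -7  -7  -8  -7  -7  -9  -7  -7  -4  -1   4   7   7   8   8   7   9   9   8   8   8   9   9   9   9  10   8   7   5
 -7  -7  -7  -8  -8  -9  -8  -7  -5   0   5   7   8   7   7   8   7   7   8   8   8   8  10  10  10  10  10  10   6
 -6  -6  -7  -6  -9  -9  -7  -6  -4   2   6   8   7   7   7   6   5   4   4   6   6   8   9  10  10  10   9   9   7
 -3  -3  -6  -5  -5  -6  -5  -5  -3   2   5   5   6   4   2   1   0  -1   0   0   0   3   6   8  11  10   9   9   6
 -9  -7  -6  -5  -3  -3  -2  -2   0   1   2   2   3   2  -1  -1  -2  -2  -3  -2  -3  -2   2   7  11  10  10   8   7
  .   .   . -39 -27 -20 -20 -14 -11  -8  -7  -7  -2   0   0  -1   0  -1  -1   0  -1  -1   1   4  11  10   7   7   3
  .   .   .   .   .   .   .   .   .   .   .   . -28  -8   4   3   3   1  -2  -4  -8  -6  -2   0   0  -1   2   3   0
  .   .   .   .   .   .   .   .   .   .   .   . -19   4  12  13  15   4  -4 -27   . -38 -27 -20 -18 -13 -11  -8 -10
  .   .   .   .   .   .   .  
[... 3244 characters left out ...]
  -5
 -6  -7  -6  -8 -11  -5  -6  -3  -2  -3  -3  -4  -3  -3  -6  -7 -11  -5  -3  -1   0   6   5   4 -11   .   . -20  -5
 -6  -7  -7 -12 -24 -25 -13  -5 -16 -28 -25 -12  -3   0  -4  -7  -4   0   1  -1   3   3   4   0 -14   .   .   .  -8
 -6  -6  -7 -13 -29 -35 -19  -8 -35   .   . -38 -12   1   8   8  11   5  -1   3   2   2   4  -5 -39   .   .   . -27
 -5  -5  -6 -11 -20 -30 -19  -8 -32   .   .   .   . -34 -25 -21 -25 -37 -28  -8   3   1  -3 -23   .   .   .   .   .
 -4  -4  -5  -6 -15 -28 -25 -11 -17   .   .   .   .   .   .   .   .   .   .   . -23 -20 -33   .   .   .   .   .   .
 -3  -4  -6  -7 -10 -19 -25 -13 -11   .   .   .   .   .   .   .   .   .   .   .   .   .   .   .   .   .   .   .   .
```

The seal lies flat and centred on the lane at (502,138). I lower the shut fingers behind it.

drive_tool --motion '[{"fingers":0,"linear":[0,0.005,0.015],"twist":0},{"fingers":0,"linear":[0,0,0.02],"twist":0},{"fingers":0,"linear":[0,0,0.012],"twist":0},{"fingers":0,"linear":[0,0,0.005],"twist":0},{"fingers":0,"linear":[0,0,0],"twist":0}]'

```text
clock: 14.18
eef_pos: [452.0, 138.2, 21.6]
tool_rot: [3.138, -0.005, 3.085]
force: [0.1, -0.3, 0.7]
width: 0.4
gripper_force: 0.0
```

drive_tool --motion '[{"fingers":0,"linear":[0,0,0.001],"twist":0},{"fingers":0,"linear":[0,0,0],"twist":0}]'

```text
clock: 14.35
eef_pos: [453.0, 138.7, 21.9]
tool_rot: [3.136, -0.003, 3.087]
force: [-0.4, -0.6, -0.0]
width: -0.2
gripper_force: 0.0
```

drive_tool --motion '[{"fingers":0,"linear":[-0.006,0,0.001],"twist":0},{"fingers":0,"linear":[-0.008,0,0],"twist":0},{"fingers":0,"linear":[-0.008,0,0],"twist":0},{"fingers":0,"linear":[-0.008,0,0],"twist":0},{"fingers":0,"linear":[-0.008,0.001,0],"twist":0}]'

```text
clock: 14.77
eef_pos: [491.9, 137.4, 20.5]
tool_rot: [3.136, -0.003, 3.087]
force: [-0.7, -0.8, 0.8]
width: 0.5
gripper_force: 0.2
```

drive_tool --motion '[{"fingers":0,"linear":[-0.008,0,0],"twist":0},{"fingers":0,"linear":[-0.008,0,0],"twist":0},{"fingers":0,"linear":[-0.008,0,0],"twist":0},{"fingers":0,"linear":[-0.008,0,0],"twist":0},{"fingers":0,"linear":[-0.008,0.001,0],"twist":0}]'

```text
clock: 15.18
eef_pos: [531.3, 136.2, 20.0]
tool_rot: [3.137, -0.004, 3.087]
force: [-0.5, 0.2, -0.6]
width: 0.0
gripper_force: 0.2
```

drive_tool --motion '[{"fingers":0,"linear":[-0.008,0,0],"twist":0},{"fingers":0,"linear":[-0.008,0,0],"twist":0},{"fingers":0,"linear":[-0.006,0,0],"twist":0},{"fingers":0,"linear":[0,0,0],"twist":0},{"fingers":0,"linear":[0,0,0],"twist":0}]'

```text
clock: 15.6
eef_pos: [552.7, 135.2, 19.9]
tool_rot: [3.136, -0.004, 3.087]
force: [-0.4, 0.1, -0.4]
width: -0.0
gripper_force: 0.0
```

```bash
python3 - <<'E'
from h import *;from cell import cams,monitor
e=monitor.read_state()["eef_pos"]
q=cams.get_image("side");cv2.imwrite("pics/s6.png",q["color"])
a=q["color"].astype(int);c=proj(q,[[e[0]+34.5,e[1],21.5]])[0];u,v=c.astype(int);print(e,c)
b=a[v-11:v+11,u-14:u+15]
for row in b[...,2]-b[...,0]: print(" ".join("%3d"%k if k>-40 else "  ." for k in row))
E
```

```text
[552.67558982 135.19854039  19.90395141] [248.35474008 226.85095415]
 10  12  12  11  11  11  10  10  12  10  10  11  10   6   1  -2   1   2   3   1  -2  -1  -1   0  -1  -2  -3  -2  -2
  9  10   9   8  10   9  12  11  13  10   9  10  10   5  -1  -1   0   2   1  -1  -2  -2  -2  -1  -3  -3  -3  -3  -2
  9  10   9   8   9   9   8  11   5   2   9  10   9   2  -3  -2   1   1   0   0  -1   0  -2   0  -2  -1  -2  -2  -2
 14  11  11   9   9   9  10  13   9   8  12  11   5  -2  -6  -4  -1   0   1   0   0  -1   0   0   0  -1  -2  -1  -1
 12  12  13  13  14  14  14  14  12  14  12  10   2  -5  -7  -5  -4   0  -2  -1  -1   0  -1   0   0  -1  -1  -1  -1
 11  12  11  10  10  11  12  13  14  13  10   5  -1  -3  -5  -5  -4  -2   0  -2  -2  -2  -1  -1  -1  -1  -1   0  -2
 12   9   5   3   3   4   7   9  10  10   6   3   4   3   2   2   1   2   0  -2  -1   0  -2  -2   0  -1   1   2   1
 11  -1 -13 -16 -16 -12  -5  -3  -1  -2  -3  11  19  17  14  14  17  12   9   3   0  -1  -2  -2  -2   0   3   3   2
  5 -12 -20 -19 -18 -16 -13 -11 -11  -9   0  18  28  26  20  21  24  19  17  15  -1  -5  -2  -3  -3   0
[... 820 characters left out ...]
   .
 -5   1   7   8   6   6   9   9   9  14  20  18  22  21  23  26  16 -24   .   .   .   .   .   .   .   .   .   .   .
  . -36 -18 -14 -12  -9  -5  -3  -1  -1   2   2   3   8  12  11 -12   .   .   .   .   .   .   .   .   .   .   .   .
  .   .   .   .   .   .   . -38 -27 -20 -15 -13  -8  -7  -3  -1  -5 -20 -25 -35   .   .   .   .   .   .   .   .   .
  .   .   .   .   .   .   .   .   .   .   .   .   .   . -34 -22 -15  -9  -8  -7  -4  -7 -11 -18 -26 -35   .   .   .
  .   .   .   .   .   .   .   .   .   .   .   .   .   .   .   .   .   .   . -39 -25 -15 -11  -9  -8  -8  -7 -15 -18
  .   .   .   .   .   .   .   .   .   .   .   .   .   .   .   .   .   .   .   .   .   .   .   .   . -39 -24 -18 -12
```

drive_tool --motion '[{"fingers":0,"linear":[-0.004,0,0],"twist":0},{"fingers":0,"linear":[-0.004,0,0],"twist":0},{"fingers":0,"linear":[-0.004,0,0],"twist":0},{"fingers":0,"linear":[-0.004,0,0],"twist":0},{"fingers":0,"linear":[-0.004,0,0],"twist":0}]'

```text
clock: 16.07
eef_pos: [572.9, 134.2, 20.0]
tool_rot: [3.136, -0.004, 3.088]
force: [0.1, 0.2, -0.6]
width: 0.5
gripper_force: 0.1
```

drive_tool --motion '[{"fingers":0,"linear":[-0.003,0,0],"twist":0},{"fingers":0,"linear":[-0.002,0,0],"twist":0},{"fingers":0,"linear":[0,0,0],"twist":0},{"fingers":0,"linear":[0,0,0],"twist":0}]'

```text
clock: 16.4
eef_pos: [577.4, 134.0, 19.8]
tool_rot: [3.136, -0.004, 3.088]
force: [0.8, -0.1, 0.3]
width: -0.5
gripper_force: 0.0
```

```bash
cat > look.py <<'E'
from h import *;from cell import cams,monitor
e=monitor.read_state()["eef_pos"]
q=cams.get_image("side");cv2.imwrite("pics/s7.png",q["color"])
a=q["color"].astype(int);c=proj(q,[[613,132,21.5]])[0];u,v=c.astype(int);print(e,c)
b=a[v-11:v+11,u-14:u+15]
for row in b.sum(2)//3: print(" ".join("%3d"%k for k in row))
E
python3 look.py
```

```text
[577.4420709  133.96610885  19.83132897] [240.85026665 225.32099349]
206 207 212 213 200 189 195 203 204 195 192 188 180 144  90  66  89 101  98  77  64  56  46  38  41  41  39  37  37
207 211 222 222 185 147 176 209 214 202 201 200 193 167 108  60  65  76  77  63  50  45  36  35  42  43  40  37  39
209 218 224 223 189 160 191 218 224 223 222 220 217 211 159  87  51  54  56  49  40  35  33  32  38  40  39  36  45
213 222 225 223 216 211 214 220 223 224 224 223 223 221 199 137  73  46  50  51  42  34  31  33  31  36  37  42  72
217 224 223 214 209 208 204 207 210 215 218 218 219 219 214 179 120  67  47  49  43  37  32  31  31  32  38  49  96
221 223 215 199 193 196 193 188 186 188 193 194 199 201 205 198 167 114  62  40  38  38  35  32  33  35  42  52  75
224 219 202 188 183 184 183 183 183 182 182 183 184 184 186 189 190 154  91  45  40  44  41  36  33  36  57  77  83
221 210 191 183 183 182 182 182 182 183 184 186 186 185 184 185 186 155  96  48  41  51  45  40  38  41  70  99  90
216 198 185 183 182 183 183 183 183 188 195 197 197 196 192 190 176 124  71  57  53  57  49  44  44  44
[... 820 characters left out ...]
 114
 56  45  46  47  52  57  69  81  87 108 125 144 145 140 181 193 186 169 141 107  92  93  99 104 107 107 109 110 108
 58  57  52  47  44  44  42  41  44  63  91  97  80  66  87  93  85  76  73  65  82  91  93  95  98 103 104 106 105
 84  84  80  73  70  68  60  56  57  56  60  58  49  43  43  41  40  38  41  41  50  56  59  65  76  88  92  94  96
 86  88  91  92  91  92  85  84  84  81  75  72  69  59  57  51  45  42  42  41  41  41  39  41  46  48  52  56  64
 73  74  74  75  77  79  82  87  89  93  94  94  93  86  83  78  72  70  68  65  60  57  48  45  42  40  40  40  51
 72  71  71  70  71  72  73  74  73  74  75  79  81  82  86  87  91  93  93  93  88  82  74  69  67  60  55  50  45
```

drive_tool --motion '[{"fingers":0,"linear":[-0.002,0,0],"twist":0},{"fingers":0,"linear":[-0.001,0,0],"twist":0},{"fingers":0,"linear":[0,0,0],"twist":0},{"fingers":0,"linear":[0,0,0],"twist":0}]'

```text
clock: 16.78
eef_pos: [580.5, 133.8, 19.9]
tool_rot: [3.136, -0.004, 3.088]
force: [0.1, 0.5, 0.5]
width: 0.2
gripper_force: 0.0
```

drive_tool --motion '[{"fingers":0,"linear":[-0.001,0,0],"twist":0},{"fingers":0,"linear":[-0.001,0,0],"twist":0},{"fingers":0,"linear":[0,0,0],"twist":0},{"fingers":0,"linear":[0,0,0],"twist":0}]'

```text
clock: 17.12
eef_pos: [582.5, 133.7, 19.9]
tool_rot: [3.136, -0.004, 3.088]
force: [0.7, 0.2, -0.5]
width: -0.2
gripper_force: 0.0
```

drive_tool --motion '[{"fingers":0,"linear":[-0.001,0,0],"twist":0},{"fingers":0,"linear":[-0.001,0,0],"twist":0},{"fingers":0,"linear":[0,0,0],"twist":0},{"fingers":0,"linear":[0,0,0],"twist":0}]'

```text
clock: 17.45
eef_pos: [584.5, 133.6, 19.9]
tool_rot: [3.136, -0.004, 3.088]
force: [-0.6, -0.1, -0.5]
width: 0.3
gripper_force: 0.0
```

drive_tool --motion '[{"fingers":0,"linear":[-0.001,0,0],"twist":0},{"fingers":0,"linear":[-0.001,0,0],"twist":0},{"fingers":0,"linear":[-0.001,0,0],"twist":0},{"fingers":0,"linear":[0,0,0],"twist":0},{"fingers":0,"linear":[0,0,0],"twist":0}]'

```text
clock: 17.87
eef_pos: [587.5, 133.4, 19.9]
tool_rot: [3.136, -0.004, 3.088]
force: [-0.5, -0.3, 0.4]
width: 0.1
gripper_force: 0.0
```

drive_tool --motion '[{"fingers":0,"linear":[0,0,0.001],"twist":0},{"fingers":0,"linear":[0,0,0],"twist":0},{"fingers":0,"linear":[0,0,0],"twist":0}]'

```text
clock: 18.12
eef_pos: [587.5, 133.5, 19.1]
tool_rot: [3.136, -0.004, 3.088]
force: [-0.4, 0.2, 2.9]
width: -0.0
gripper_force: 1.6
```

Contact at z = 19.1 is the seal top 1 mm above the plate, so it has dropped in. I lift away and check.

drive_tool --motion '[{"fingers":0,"linear":[0,0,-0.01],"twist":0},{"fingers":0,"linear":[0,0,-0.02],"twist":0},{"fingers":0,"linear":[0.02,0,-0.03],"twist":0},{"fingers":0,"linear":[0.03,0,-0.035],"twist":0},{"fingers":0,"linear":[0.03,0,-0.035],"twist":0}]'

```text
clock: 18.53
eef_pos: [512.8, 136.5, 143.5]
tool_rot: [3.137, -0.004, 3.087]
force: [0.2, 0.6, 1.4]
width: 0.2
gripper_force: 0.0
```

drive_tool --motion '[{"fingers":0,"linear":[0.02,-0.03,-0.02],"twist":0},{"fingers":0,"linear":[0,-0.035,-0.01],"twist":0},{"fingers":0,"linear":[0,-0.035,0],"twist":0},{"fingers":0,"linear":[0,-0.035,0],"twist":0},{"fingers":0,"linear":[0,-0.035,0],"twist":0}]'

```text
clock: 18.95
eef_pos: [484.6, -33.3, 172.7]
tool_rot: [3.136, -0.002, 3.089]
force: [-0.1, -0.0, 0.3]
width: 0.1
gripper_force: 0.0
```

drive_tool --motion '[{"fingers":0,"linear":[0,-0.035,0],"twist":0},{"fingers":0,"linear":[0,-0.035,0],"twist":0},{"fingers":0,"linear":[0,0,0],"twist":0},{"fingers":0,"linear":[0,0,0],"twist":0}]'

```text
clock: 19.28
eef_pos: [480.6, -104.5, 171.8]
tool_rot: [3.137, -0.003, 3.082]
force: [0.9, 0.4, 0.9]
width: 0.3
gripper_force: 0.0
```

```bash
python3 - <<'E'
from h import *;from cell import cams
out=[]
for n,(x0,y0,x1,y1) in(("side",(215,190,305,280)),("top",(200,180,290,270))):
    g=cams.get_image(n);out.append(cv2.resize(g["color"][y0:y1,x0:x1],(400,400),interpolation=cv2.INTER_CUBIC))
cv2.imwrite("pics/end.png",np.hstack(out))
E
```

```text
(no output)
```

View pics/end.png

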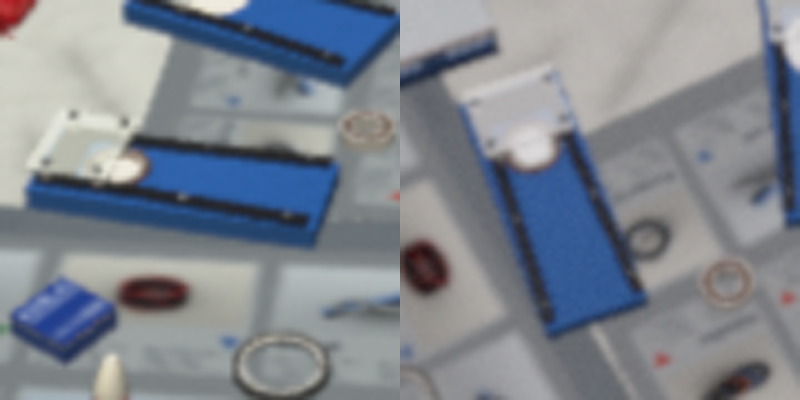

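Both views show the brown ring sitting in the pocket (side crop (122,167), top crop (533,150)). The bearing lies flat on the worktop (side (368,126), top (727,283)), and the box and black seal are unmoved.

```bash
python3 -c "
from cell import ctrl
print(ctrl.finish_job())"
```

```text
the job is handed in; nothing more can be done
None
```

I handed the job in with the bearing lying flat on the worktop between the lanes and the brown seal in its pocket under the hood: the fingertips touched its top at z = 19.1 mm, 1 mm above the plate, and I saw no bystander moved.

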